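Scan the barcode on a sloping sample box

ROBOT

A 7-joint arm with a two-finger parallel gripper is mounted at the origin on the work surface. World frame = base frame: x ahead of the robot, y to its left, z up, the work surface at z = 0. Lengths are in m, angles in rad, forces in N, time in s.
With the tool pointing down it reaches from about 0.4 to 0.875 m from the base axis. Payload 19.3 kg.
Tool frame: the origin (TCP) lies at the very end of the fingers, on their centre line; the grasp point (between the pads) lies 19 mm behind it; z points along the fingers, y is the direction in which the jaws open and shut (so a half turn about z gives the same grasp; the last joint's range is limited). The gripper opens to 85 mm and grips with 20 to 120 N. Pads are 22 mm wide; open, the fingers measure 114 mm over their backs; the gripper's body (76 mm by 85 mm) begins 54 mm behind the grasp point. The pads swing forward as they close: fully open they stand 13 mm farther back than shut.
Start: joints at [1.072, 0.521, -0.036, 1.599, 0.021, 1.021, -0.113], TCP at [0.26, -0.568, 0.231] pointing down, gripper open.
Joint ranges: [-2.91, 2.91], [-0.3, 2.13], [-1.5, 1.42], [0.17, 2.43], [-1.26, 4.41], [0.16, 1.93], [-2.52, 2.52]. Speed limits (rad/s): [1.89, 1.89, 2.39, 2.39, 3.01, 3.01, 3.01].

INTERFACE

Orientations are given as [roll, pitch, yaw] about the fixed x, y, z axes, in that order (R = Rz(yaw) Ry(pitch) Rx(roll)).
In Python, from workcell import bot, grab_frame, calibration, workorder gives the robot as it stands.
- The arm moves only by the tool move_arm, never from a script. Its arguments are lists of equal length, an entry for each row: "jaw": the closure in counts, from 0 (fully open) to 255 (shut); "dp": the shift along the tool's x, y, z in units of 800 mm (1.0 is 800 mm), a list of three; "rotation": the turn, a rotation vector about the tool's x, y, z in units of pi rad (1.0 is pi rad), a list of three. In form: {"jaw": [jaw, ...], "dp": [[dx, dy, dz], ...], "rotation": [[rx, ry, rz], ...]}. A call has 1 to 10 rows; each row shifts and turns the commanded pose from where the row before left it, along the tool's axes as they then stand; what a row does not reach is not made up. A row lasts 1/8 s, in which the tool goes at most 62.5 mm and 10.7 degrees, less where a joint would pass 70% of its speed; a pose out of reach is approached as far as the arm can. A call with a number of a shift or a turn outside -1 to 1 is refused whole. A call with a gripper value outside its range is refused whole. The fingers move at their own pace and stop on an object; "squeeze" is the grip in N (left out, the last holds). Time passes only in rows, so rows that do not move let the fingers close. It gives the time, the measured TCP pose, the force and the opening at its end, in the units of the state.
- bot.observe(): the state, without advancing time (a new reading comes with each control period).
- grab_frame(name): name is "side" or "top" or "wrist"; returns the picture (480x640x3 uint8, blue, green, red); there is no depth.
- calibration(name): a dict with "camera_matrix" (3x3 intrinsics, pixels), "dist" ([k1, k2, p1, p2, k3] as OpenCV has them; the pictures are not rectified), "T" (4x4, takes a point from camera to world coordinates). Camera axes: x right, y down, z forward; pixel columns grow to the right and rows downward; lengths in m; the calibration is good to about 2 mm. A picture is of the moment at which its call begins: read the wrist's pose just before it. calibration takes no time and is no camera call; for the wrist camera it gives the pose at the moment of the call.
- workorder.job_done(): hands the job in, once; it reports no verdict.
The state is a dict: "clock": time; "qpos": joint angles; "qd": joint speeds; "joint_efforts": joint torques, N m; "position": TCP position; "tool_rot": TCP orientation; "force": force on the tool from outside, world axes, zero at the start; "moment": the same for the moment, N m; "grip_width": finger opening in m.
Only numpy, scipy, OpenCV 4.12 (cv2) and the standard library are available. Lean on these libraries where they do the work, as an engineer would, in place of code of your own. Each camera call takes 0.05 s, during which the arm holds its last target. There are 200 camera calls.

TASK

Pick up the hand scanner that stands on its round charging pad and hold it steady, pointing squarely at the middle of the barcode label on the sloping box, with its nose about 8 cm from the label, for a good second. Then set it gently back down, upright with its whole nose on the charging pad, and let go. Do not bump the two sloping boxes, and leave the jars, the spot plate and the pen where they are.

Things in the scene. Friction and masses are not known exactly. Their poses are not given: they have to be found in the camera images.
- scanner: Loose round torch-like scanner, 150 mm tall, starts upright nose-down on the pad. White head 60 mm dia up to 34 mm, tapering to 34 mm dia at 56 mm; above it a round grey handle, 34 mm dia, to 150 mm. Black trigger mark on -x, 51-81 mm up (look only, 7 mm proud). Origin: centre of the flat nose face; +z up the handle; scans out of the nose along -z. 0.2 kg, mass centre 50 mm up.
- pad: Round grey charging pad, fixed, 124 mm in diameter, flat top (116 mm across) 15 mm above the bench. Origin: centre of its underside, on the bench; z up.
- label: White paper label with black bars, 74 x 48 mm, on the lid of one sloping box. Origin: its centre, about 89 mm above the bench; +z: outward normal of the label (up and roughly towards the robot, 35 degrees from vertical); y: horizontal, along the 74 mm length; x: up the slope.
- barcode_box: Fixed steel easel with a flat white box with a grey lid (138 x 146 mm, 35 mm thick) on its 35 degree slope, low edge to the robot; carries the label. Base 130 x 130 mm; all within 105 mm of the origin; front edge 20-50 mm high, back edge about 130 mm high. Origin: centre of its base on the bench; x from low to high edge; z up.
- plain_box: The same easel and box, but with a plain round paper sticker 48 mm in diameter instead of a barcode. Same frame and sizes. Not to be scanned.
- jar_left: Small amber jar with a white cap, 38 mm in diameter, 55 mm tall, loose; bystander. Origin: centre of its underside.
- jar_right: Small white jar, 38 mm in diameter, 55 mm tall, loose; bystander. Origin: centre of its underside.
- spot_plate: White spot plate with blue dots, 85 x 125 x 12 mm, loose, lying flat; bystander. Origin: centre of its underside.
- pen: Marker pen 110 mm long, 16 mm thick, lying along its x axis; bystander. Origin: under its middle.
Not all that is in view belongs to the job. What is shaped like the scanner but red is not meant.

How it is judged:
By the outcome, as a careful person would: the job done as asked, in the order asked, and still so for the second after the job is handed in, with the robot touching nothing.
It also fails if it takes over 58 s, if anything falls off the work surface, if the arm or the gripper's body presses on something with over 40 N, if the wrist force passes 120 N, or if a joint passes its speed limit or range.

## Working session

There is one attempt and no reset: what is moved stays moved. The work goes in short steps, Python scripts to look and compute and a tool call to move; the robot and the scene stay as the last step left them, time stands still between calls to the robot, and variables do not carry over. Pictures are saved under pics/ and viewed, about 8 in all and at most 12, crops included, and the job is handed in when it is done.

Besides the shell and the picture viewer there is one more tool, called after ">>>" by a JSON object that holds its "api" and its "payload". move_arm: Moves the arm, as the interface text tells. Shifts and turns lie within -1 to 1; 1 stands for 800 mm of shift or pi rad of turn. Its arguments: {"type":"object","properties":{"jaw":{"type":"array","items":{"type":"number"}},"dp":{"type":"array","items":{"type":"array","items":{"type":"number","minimum":-1,"maximum":1}}},"rotation":{"type":"array","items":{"type":"array","items":{"type":"number","minimum":-1,"maximum":1}}},"squeeze":{"type":"number"}},"required":["jaw","dp","rotation"]}

```bash
mkdir -p pics; ls; cat > h.py <<'E'
import numpy as np, cv2
from scipy.spatial.transform import Rotation as R
from workcell import bot, grab_frame, calibration, workorder
def ray(c,uv):
    K=np.array(c["camera_matrix"]);d=np.array(c["dist"]);T=np.array(c["T"])
    p=cv2.undistortPoints(np.array(uv,float).reshape(-1,1,2),K,d).reshape(-1,2)
    v=np.c_[p,np.ones(len(p))]@T[:3,:3].T
    return T[:3,3],v/np.linalg.norm(v,axis=1,keepdims=True)
def onz(c,uv,z):
    o,v=ray(c,uv); return o+v*((z-o[2])/v[:,2])[:,None]
def proj(c,P):
    T=np.linalg.inv(np.array(c["T"])); 
    return cv2.projectPoints(np.array(P,float).reshape(-1,1,3),cv2.Rodrigues(T[:3,:3])[0],T[:3,3],np.array(c["camera_matrix"]),np.array(c["dist"]))[0].reshape(-1,2)
def tri(rays):
    A=np.zeros((3,3));b=np.zeros(3)
    for o,v in rays:
        M=np.eye(3)-np.outer(v,v);A+=M;b+=M@o
    return np.linalg.solve(A,b)
E
python3 - <<'E'
from h import *
print(bot.observe())
for n in("top","side"):
    cv2.imwrite(f"pics/{n}0.png",grab_frame(n)); c=calibration(n); print(n,np.round(c["T"],3).tolist(),np.round(c["camera_matrix"],1).tolist())
c=calibration("wrist");print(np.round(c["T"],3).tolist())
E
```

```text
pics
{'clock': 0.0, 'qpos': array([ 1.07181634,  0.52204034, -0.0363092 ,  1.59998487,  0.02121096,
        1.02111151, -0.11281487]), 'qd': array([ 0.00087741, -0.00062299, -0.00069621,  0.00012058,  0.0006564 ,
        0.0011128 , -0.00125312]), 'joint_efforts': array([-1.57605285e-03, -9.27119422e+01,  1.97873734e+00, -3.69932413e+01,
        1.77247199e-02,  8.20844492e-03,  2.61670272e-05]), 'position': array([ 0.25966637, -0.56813872,  0.23071782]), 'tool_rot': array([-3.14043824e+00,  1.01155160e-04,  4.28744736e-01]), 'force': array([-0.3159216 , -0.43087092,  0.28883478]), 'moment': array([-0.04742862, -0.09692957, -0.02950905]), 'grip_width': 0.08558556849553413}
top [[-0.028, -0.992, 0.125, 0.408], [-1.0, 0.029, 0.004, -0.004], [-0.007, -0.125, -0.992, 0.946], [0.0, 0.0, 0.0, 1.0]] [[438.3, 0.0, 322.3], [0.0, 438.3, 241.9], [0.0, 0.0, 1.0]]
side [[0.995, -0.081, 0.064, 0.453], [-0.103, -0.751, 0.652, -0.628], [-0.005, -0.655, -0.756, 0.788], [0.0, 0.0, 0.0, 1.0]] [[492.3, 0.0, 325.8], [0.0, 492.3, 232.1], [0.0, 0.0, 1.0]]
[[0.416, -0.871, -0.263, 0.327], [-0.909, -0.398, -0.12, -0.537], [0.0, 0.289, -0.957, 0.374], [0.0, 0.0, 0.0, 1.0]]
```

View pics/top0.png

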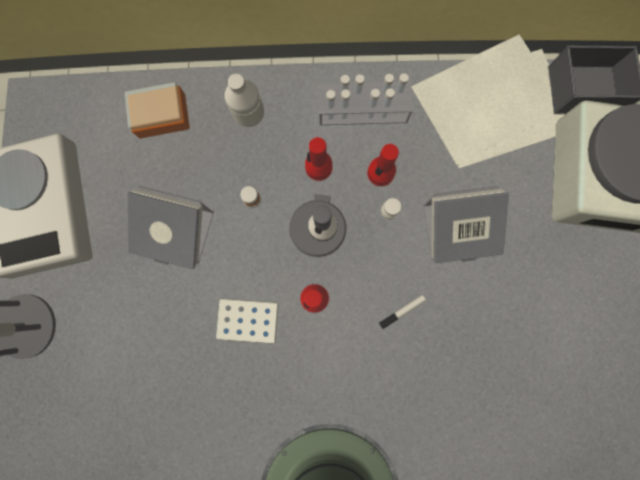

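View pics/side0.png

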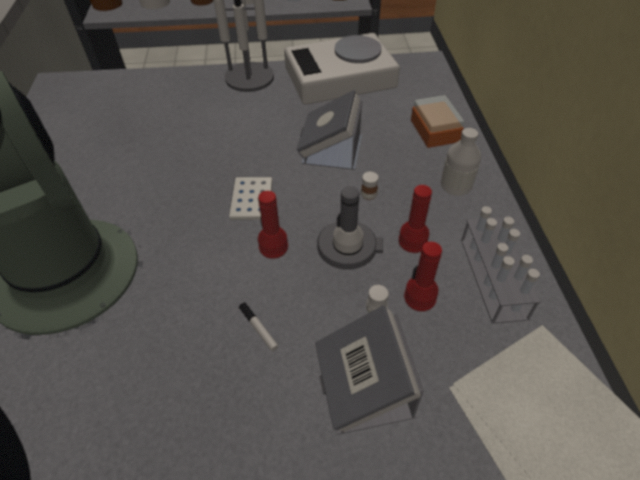

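The top view shows the grey and white scanner on its pad at (320,228). The three red ones, at (318,160), (382,165) and (315,298), don't fit because they are red and off the pad. The barcode label is at (471,230) on the right box, and the left box at (160,232) has only a round sticker. I'll measure these next, with one enlarged crop to confirm.

```bash
cat > m.py <<'E'
from h import *
def quad(im,win,th):
    x0,y0,x1,y1=win; g=cv2.cvtColor(im,cv2.COLOR_BGR2GRAY)[y0:y1,x0:x1]
    g=cv2.resize(g,None,fx=4,fy=4,interpolation=cv2.INTER_CUBIC)
    m=cv2.morphologyEx((g>th).astype(np.uint8),cv2.MORPH_CLOSE,np.ones((25,25)))
    cs=cv2.findContours(m,0,2)[0]; k=max(cs,key=cv2.contourArea)
    b=cv2.boxPoints(cv2.minAreaRect(k)); a=cv2.approxPolyDP(cv2.convexHull(k),12,True).reshape(-1,2)
    return (a+.5)/4-.5+[x0,y0], m, cv2.contourArea(k)/16
top=cv2.imread("pics/top0.png");side=cv2.imread("pics/side0.png")
ct,cs=calibration("top"),calibration("side")
for th in(120,140,160):
    qt=quad(top,(440,205,502,252),th);qs=quad(side,(330,330,390,400),th)
    print(th,np.round(qt[0],1).tolist(),qt[2],np.round(qs[0],1).tolist(),qs[2])
a=cv2.resize(top[180:270,270:520],None,fx=3.2,fy=3.2,interpolation=cv2.INTER_CUBIC)
b=cv2.resize(side[180:400,300:420],None,fx=2.6,fy=2.6,interpolation=cv2.INTER_CUBIC)
o=np.zeros((600,800,3),np.uint8)
o[:288,:800]=a; o=np.zeros((580,800,3),np.uint8)
a=cv2.resize(a,(480,173)); o[:173,:480]=a; o[:572,488:800]=b
o[180:460,:480]=cv2.resize(top[185:270,275:365],(480,453))[:280]
cv2.imwrite("pics/crop.png",o)
for P in ([0.45,0,.015],): print(proj(ct,[P]))
print("pad c top",onz(ct,[[317.5,228]],.015),"pad side",onz(cs,[[347,244]],.015))
print("handle top: top",onz(ct,[[322,213]],.165),"side",onz(cs,[[350,193]],.165))
E
python3 m.py
```

```text
120 [[489.9, 216.6], [487.6, 238.1], [452.1, 242.1], [453.1, 220.4]] 839.875 [[370.6, 362.6], [375.4, 379.9], [352.4, 391.1], [346.1, 364.1]] 121.65625Traceback (most recent call last):
  File "m.py", line 12, in <module>
    qt=quad(top,(440,205,502,252),th);qs=quad(side,(330,330,390,400),th)
                                         ~~~~^^^^^^^^^^^^^^^^^^^^^^^^^^^
  File "m.py", line 6, in quad
    cs=cv2.findContours(m,0,2)[0]; k=max(cs,key=cv2.contourArea)
                                     ~~~^^^^^^^^^^^^^^^^^^^^^^^^
ValueError: max() iterable argument is empty
```

```bash
python3 - <<'E'
s=open('m.py').read()
s=s.replace("for th in(120,140,160):","for th,t2 in((120,85),(140,95),(150,105)):").replace("(330,330,390,400),th)","(330,330,386,398),t2)")
open('m.py','w').write(s)
E
python3 m.py
```

```text
120 [[489.9, 216.6], [487.6, 238.1], [452.1, 242.1], [453.1, 220.4]] 839.875 [[364.9, 336.1], [378.4, 379.6], [351.6, 393.9], [339.9, 349.1]] 1403.53125
140 [[489.4, 217.1], [487.1, 237.6], [452.6, 241.6], [453.4, 221.1]] 765.1875 [[364.6, 336.6], [377.9, 379.6], [351.4, 393.1], [340.4, 349.1]] 1333.875
150 [[488.9, 216.9], [486.9, 237.4], [452.9, 241.4], [453.9, 221.4]] 725.1875 [[364.6, 337.1], [377.1, 379.9], [351.9, 392.6], [340.9, 349.4]] 1262.5
[[322.96250497 277.17257191]]
pad c top [[0.55580873 0.00877384 0.015     ]] pad side [[0.55792693 0.00180194 0.015     ]]
handle top: top [[ 0.55929511 -0.00216339  0.165     ]] side [[ 0.55853707 -0.00327029  0.165     ]]
```

View pics/crop.png

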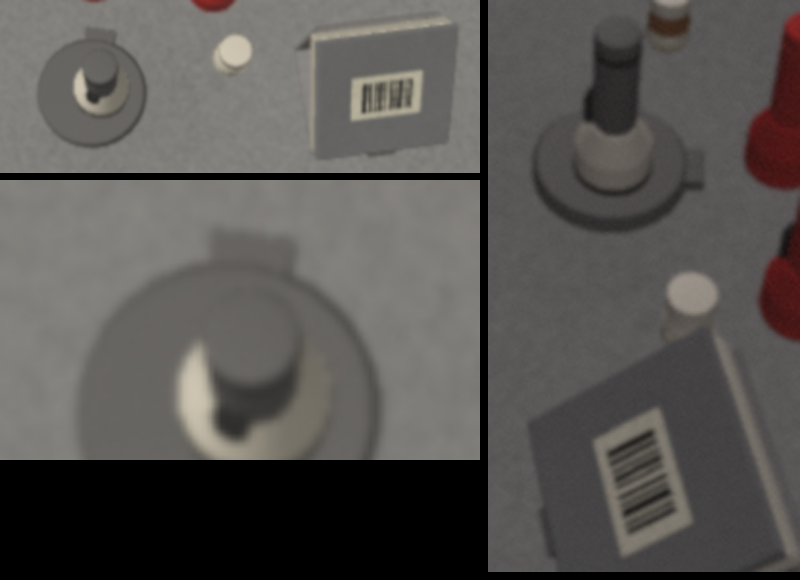

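```bash
python3 - <<'E'
from h import *
ct,cs=calibration("top"),calibration("side")
t=[[489.4,217.1],[487.1,237.6],[452.6,241.6],[453.4,221.1]]
s=[[377.9,379.6],[351.4,393.1],[340.4,349.1],[364.6,336.6]]
o1,v1=ray(ct,t);o2,v2=ray(cs,s)
P=np.array([tri([(o1,a),(o2,b)]) for a,b in zip(v1,v2)]);print(P.round(4))
c=P.mean(0);y=(P[2]+P[3]-P[0]-P[1]);x=(P[0]+P[3]-P[1]-P[2]);print("c",c,"len",np.linalg.norm(y)/2,np.linalg.norm(x)/2)
n=np.cross(x,y);n/=np.linalg.norm(n);print("n",n,"tilt",np.degrees(np.arccos(n[2])),"az of x",np.degrees(np.arctan2(-n[1],-n[0])),"y az",np.degrees(np.arctan2(y[1],y[0]))-90)
h=onz(ct,[[322.3,214.2]],.165),onz(cs,[[350,194.8]],.165);print(h)
# box lid edges in top for yaw: pad as ellipse
top=cv2.imread("pics/top0.png")
# white head nose
for p in ([[.558,-.001,.015]],): print(proj(ct,p),proj(cs,p))
E
```

```text
[[ 0.5551 -0.3299  0.1056]
 [ 0.5176 -0.3334  0.0758]
 [ 0.5106 -0.2618  0.0782]
 [ 0.5481 -0.2583  0.1044]]
c [ 0.53285291 -0.29584995  0.09098316] len 0.07187806599159555 0.04688596478024362
n [-0.59301881 -0.06440032  0.80260905] tilt 36.62002406732235 az of x 6.197886306521084 y az 5.59335628354232
(array([[ 0.55707001, -0.002645  ,  0.165     ]]), array([[ 0.55791843, -0.00780856,  0.165     ]]))
[[322.01535186 226.86314186]] [[347.21708495 245.05561854]]
```

>>> {"api": "move_arm", "payload": {"jaw": [0, 0, 0, 0, 0, 0, 0, 0], "dp": [[0, 0, 0], [0, 0, 0], [0, 0, 0], [0, 0, 0], [0, 0, 0], [0, 0, 0], [0, 0, 0], [0, 0, 0]], "rotation": [[0, 0, -0.0495], [0, 0, -0.0495], [0, 0, -0.0495], [0, 0, -0.0495], [0, 0, -0.0495], [0, 0, -0.0495], [0, 0, -0.0495], [0, 0, -0.0495]]}}

```text
clock: 1.1
position: [0.2597, -0.5683, 0.2309]
tool_rot: [-3.141, -0.001, 1.678]
force: [-0.6, -0.2, -0.0]
grip_width: 0.0856
```

>>> {"api": "move_arm", "payload": {"jaw": [0, 0, 0, 0, 0, 0, 0, 0, 0], "dp": [[0.0369, 0.0245, -0.002], [0.0369, 0.0245, -0.002], [0.0369, 0.0245, -0.002], [0.0369, 0.0245, -0.002], [0.0369, 0.0245, -0.002], [0.0369, 0.0245, -0.002], [0.0369, 0.0245, -0.002], [0.0369, 0.0245, -0.002], [0.0369, 0.0245, -0.002]], "rotation": [[0, 0, 0], [0, 0, 0], [0, 0, 0], [0, 0, 0], [0, 0, 0], [0, 0, 0], [0, 0, 0], [0, 0, 0], [0, 0, 0]]}}

```text
clock: 2.22
position: [0.4085, -0.2851, 0.2456]
tool_rot: [-3.141, -0.0, 1.673]
force: [0.2, -0.1, -0.1]
grip_width: 0.0856
```

>>> {"api": "move_arm", "payload": {"jaw": [0, 0, 0, 0, 0, 0, 0, 0, 0, 0], "dp": [[0.0369, 0.0245, -0.002], [0.0369, 0.0245, -0.002], [0.0369, 0.0245, -0.002], [0.0369, 0.0245, -0.002], [0.0369, 0.0245, -0.002], [0.0369, 0.0245, -0.002], [0.0369, 0.0245, -0.002], [0.0369, 0.0245, -0.002], [0.0369, 0.0245, -0.002], [0, 0, 0]], "rotation": [[0, 0, 0], [0, 0, 0], [0, 0, 0], [0, 0, 0], [0, 0, 0], [0, 0, 0], [0, 0, 0], [0, 0, 0], [0, 0, 0], [0, 0, 0]]}}

```text
clock: 3.48
position: [0.5572, -0.0012, 0.2599]
tool_rot: [-3.142, -0.001, 1.676]
force: [0.3, -0.3, -0.5]
grip_width: 0.0857
```

```bash
python3 - <<'E'
from h import *
o=bot.observe();print(o["clock"],o["position"],o["tool_rot"],o["qpos"],o["force"])
c=calibration("wrist");im=grab_frame("wrist");cv2.imwrite("pics/w1.png",im)
import pickle;pickle.dump(c,open("w1.pkl","wb"));print(np.round(c["T"],3))
for P in ([.558,-.004,.165],[.558,-.004,.015]): print(proj(c,[P]))
E
```

```text
3.475 [ 0.55716633 -0.00123033  0.25985451] [-3.14158277e+00 -1.31727191e-03  1.67640468e+00] [ 0.29801612  0.42633157 -0.54570244  1.72797708  0.24756582  1.05654119
 -0.22507159] [ 0.27595253 -0.31510679 -0.54603664]
[[ 0.994  0.101  0.032  0.549]
 [ 0.106 -0.952 -0.288  0.072]
 [ 0.001  0.289 -0.957  0.403]
 [ 0.     0.     0.     1.   ]]
[[317.41653312 245.03079109]]
[[317.10105578 199.38496885]]
```

View pics/w1.png

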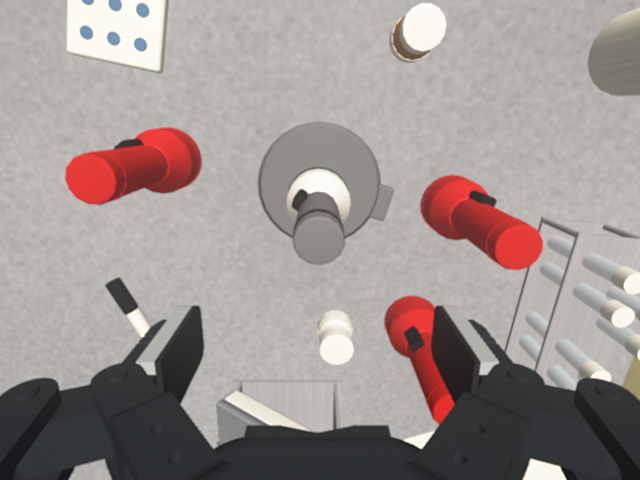

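```bash
python3 - <<'E'
from h import *;import pickle
c=pickle.load(open("w1.pkl","rb"));im=cv2.imread("pics/w1.png")
h=cv2.cvtColor(im,cv2.COLOR_BGR2HSV)
print("handle top",onz(c,[[318.5,238.5]],.165))
g=cv2.GaussianBlur(cv2.cvtColor(im,cv2.COLOR_BGR2GRAY),(5,5),0)
k=cv2.HoughCircles(g[100:280,230:420],cv2.HOUGH_GRADIENT,1,20,param1=80,param2=15,minRadius=18,maxRadius=70)
print(k[0][:6]+[230,100,0])
print("pad c",onz(c,[[320,181]],.015), "rim",onz(c,[[259,181],[380,181],[320,122],[320,240]],.015).round(4))
print("red tops",onz(c,[[97,177],[518,246],[445,405]],.15).round(3))
print("head",onz(c,[[287,199],[350,199],[319,168]],.049).round(4))
E
```

```text
handle top [[5.58222767e-01 4.19101847e-04 1.65000000e-01]]
[[320.5        180.5         59.09999847]
 [318.5        238.5         26.60000038]
 [318.5        201.5         31.39999962]
 [340.5        178.5         39.59999847]
 [299.5        193.5         39.09999847]
 [340.5        201.5         33.        ]]
pad c [[0.55890333 0.01473475 0.015     ]] rim [[ 0.4986  0.0083  0.015 ]
 [ 0.6182  0.021   0.015 ]
 [ 0.5528  0.0706  0.015 ]
 [ 0.5655 -0.0463  0.015 ]]
red tops [[ 0.412  0.022  0.15 ]
 [ 0.694  0.005  0.15 ]
 [ 0.671 -0.128  0.15 ]]
head [[5.297e-01 1.000e-04 4.900e-02]
 [5.873e-01 6.200e-03 4.900e-02]
 [5.559e-01 3.130e-02 4.900e-02]]
```

>>> {"api": "move_arm", "payload": {"jaw": [0, 0, 0, 0, 0, 0, 0, 0, 0, 0], "dp": [[0.0014, 0.0014, 0.02], [0, 0, 0.02], [0, 0, 0.02], [0, 0, 0.02], [0, 0, 0.02], [0, 0, 0.02], [0, 0, 0.02], [0, 0, 0.02], [0, 0, 0.02], [0, 0, 0.01]], "rotation": [[0, 0, 0], [0, 0, 0], [0, 0, 0], [0, 0, 0], [0, 0, 0], [0, 0, 0], [0, 0, 0], [0, 0, 0], [0, 0, 0], [0, 0, 0]]}}

```text
clock: 4.78
position: [0.5574, -0.0026, 0.107]
tool_rot: [-3.141, -0.0, 1.673]
force: [0.5, 0.5, -0.4]
grip_width: 0.0855
```

>>> {"api": "move_arm", "payload": {"jaw": [60, 100, 140, 180, 220, 255, 255, 255, 255, 255], "dp": [[0, 0, 0], [0, 0, 0], [0, 0, 0], [0, 0, 0], [0, 0, 0], [0, 0, 0], [0, 0, 0], [0, 0, 0], [0, 0, 0], [0, 0, 0]], "rotation": [[0, 0, 0], [0, 0, 0], [0, 0, 0], [0, 0, 0], [0, 0, 0], [0, 0, 0], [0, 0, 0], [0, 0, 0], [0, 0, 0], [0, 0, 0]], "squeeze": 60}}

```text
clock: 6.02
position: [0.5581, -0.0027, 0.1087]
tool_rot: [3.141, 0.0, 1.673]
force: [-0.2, -0.5, 6.1]
grip_width: 0.0326
```

>>> {"api": "move_arm", "payload": {"jaw": [255, 255, 255, 255, 255, 255, 255, 255, 255, 255], "dp": [[0, 0, -0.01], [0, 0, -0.02], [0, 0, -0.03], [0, 0, -0.03], [0, 0, -0.03], [0, 0, -0.03], [0, 0, -0.03], [0, 0, -0.03], [0, 0, -0.03], [0, 0, 0]], "rotation": [[0, 0, 0], [0, 0, 0], [0, 0, 0], [0, 0, 0], [0, 0, 0], [0, 0, 0], [0, 0, 0], [0, 0, 0], [0, 0, 0], [0, 0, 0]]}}

```text
clock: 7.28
position: [0.5582, -0.0025, 0.3025]
tool_rot: [3.138, 0.0, 1.673]
force: [-0.1, -0.1, -1.7]
grip_width: 0.0328
```

```bash
python3 - <<'E'
from h import *
o=bot.observe();print(o["clock"],o["position"],o["tool_rot"],o["qpos"],o["force"],o["grip_width"])
c=calibration("wrist");im=grab_frame("wrist");s=grab_frame("side");t=grab_frame("top")
for n,i in(("w2",im),("s2",s),("t2",t)):cv2.imwrite(f"pics/{n}.png",i)
import pickle;pickle.dump(c,open("w2.pkl","wb"))
p=o["position"];cs=calibration("side")
print("nose exp side",proj(cs,[p-[0,0,.093]]),"wrist",proj(c,[p-[0,0,.093]]))
v=np.hstack([cv2.resize(im,(400,300)),cv2.resize(s[60:420,200:680-40],(400,327))[:300]])
cv2.imwrite("pics/v2.png",v)
E
```

```text
7.275 [ 0.55817292 -0.00245138  0.30249055] [3.13827715e+00 3.85449096e-04 1.67291295e+00] [ 0.31047904  0.3861665  -0.55707717  1.67201913  0.22143175  1.1433453
 -0.20314524] [-0.10499944 -0.08335666 -1.70175049] 0.03276752591770701
nose exp side [[350.55670377 174.28257471]] wrist [[316.06560082 241.44319505]]
```

View pics/v2.png

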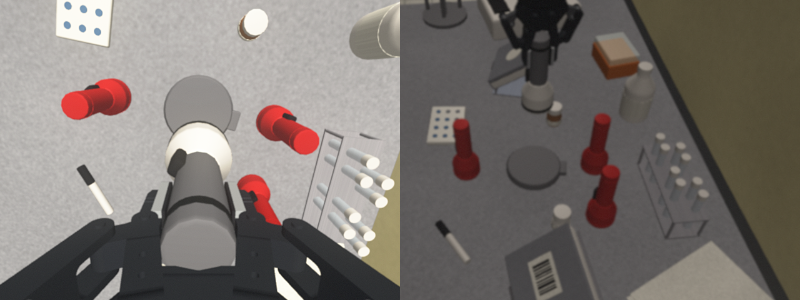

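Scanner is held nose down (wrist view (195,150) of the composite). The pad is clear. I'll tilt and carry it to a point 12 cm off the label.

>>> {"api": "move_arm", "payload": {"jaw": [255, 255, 255, 255, 255, 255, 255, 255], "dp": [[0, 0, 0], [0, 0, 0], [0, 0, 0], [0, 0, 0], [0, 0, 0], [0, 0, 0], [0, 0, 0], [0, 0, 0]], "rotation": [[-0.0243, 0, 0], [-0.0243, 0, 0], [-0.0243, 0, 0], [-0.0243, 0, 0], [-0.0243, 0, 0], [-0.0243, 0, 0], [-0.0243, 0, 0], [-0.0243, 0, 0]]}}

```text
clock: 8.43
position: [0.557, -0.0027, 0.2995]
tool_rot: [2.53, -0.0, 1.673]
force: [0.6, 0.3, -1.4]
grip_width: 0.0327
```

>>> {"api": "move_arm", "payload": {"jaw": [255, 255, 255, 255, 255, 255, 255, 255], "dp": [[-0.0226, -0.013, -0.0055], [-0.0226, -0.013, -0.0055], [-0.0226, -0.013, -0.0055], [-0.0226, -0.013, -0.0055], [-0.0226, -0.013, -0.0055], [-0.0226, -0.013, -0.0055], [-0.0226, -0.013, -0.0055], [-0.0226, -0.013, -0.0055]], "rotation": [[0, 0, 0], [0, 0, 0], [0, 0, 0], [0, 0, 0], [0, 0, 0], [0, 0, 0], [0, 0, 0], [0, 0, 0]]}}

```text
clock: 9.43
position: [0.4837, -0.156, 0.2806]
tool_rot: [2.532, -0.001, 1.673]
force: [0.8, 0.3, -1.2]
grip_width: 0.033
```

>>> {"api": "move_arm", "payload": {"jaw": [255, 255, 255, 255, 255, 255, 255, 255, 255], "dp": [[-0.0226, -0.013, -0.0055], [-0.0226, -0.013, -0.0055], [-0.0226, -0.013, -0.0055], [-0.0226, -0.013, -0.0055], [-0.0226, -0.013, -0.0055], [-0.0226, -0.013, -0.0055], [-0.0226, -0.013, -0.0055], [-0.0226, -0.013, -0.0055], [0, 0, 0]], "rotation": [[0, 0, 0], [0, 0, 0], [0, 0, 0], [0, 0, 0], [0, 0, 0], [0, 0, 0], [0, 0, 0], [0, 0, 0], [0, 0, 0]]}}

```text
clock: 10.55
position: [0.4106, -0.31, 0.2619]
tool_rot: [2.531, -0.001, 1.671]
force: [0.3, 0.5, -1.3]
grip_width: 0.0327
```

```bash
python3 - <<'E'
from h import *;import pickle
o=bot.observe();print(o["clock"],o["position"],o["tool_rot"],o["qpos"],o["force"])
Rt=R.from_euler("xyz",o["tool_rot"]).as_matrix();print(Rt.round(3))
c=calibration("wrist");im=grab_frame("wrist");s=grab_frame("side");t=grab_frame("top")
for n,i in(("w3",im),("s3",s),("t3",t)):cv2.imwrite(f"pics/{n}.png",i)
pickle.dump((c,o),open("w3.pkl","wb"))
p=o["position"];print("nose exp",p+Rt[:,2]*.093, proj(c,[p+Rt[:,2]*.093]),proj(calibration("side"),[p+Rt[:,2]*.093]),proj(calibration("top"),[p+Rt[:,2]*.093]))
v=np.zeros((600,800,3),np.uint8)
v[:300,:400]=cv2.resize(im,(400,300));v[:300,400:]=cv2.resize(s[200:440,240:560],(400,300));v[300:,:400]=cv2.resize(t[150:300,370:570],(400,300))
v[300:,400:]=cv2.resize(im[100:400,200:600],(400,300))
cv2.imwrite("pics/v3.png",v)
E
```

```text
10.55 [ 0.41061016 -0.30999265  0.26194146] [ 2.53069400e+00 -9.41529224e-04  1.67066812e+00] [ 1.71489627  0.35289709 -1.06738525  2.15188459 -0.34558473  0.40975511
  1.13148275] [ 0.33146568  0.47515773 -1.29350989]
[[-0.1    0.815  0.571]
 [ 0.995  0.081  0.058]
 [ 0.001  0.574 -0.819]]
nose exp [ 0.46368234 -0.30460246  0.18576213] [[315.888445   241.65788708]] [[311.12992837 343.24423222]] [[495.94005442 259.71861673]]
```

View pics/v3.png

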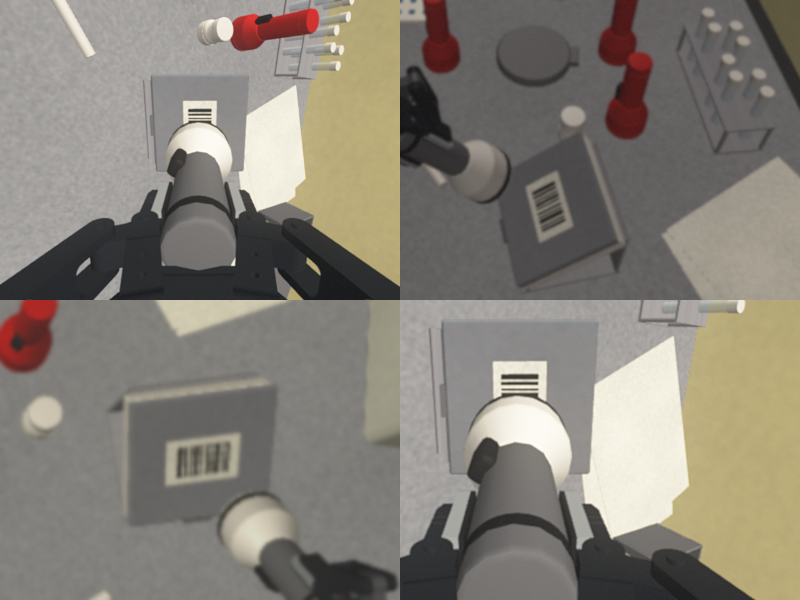

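```bash
python3 - <<'E'
from h import *;import pickle
c,o=pickle.load(open("w3.pkl","rb"));p=o["position"];Rt=R.from_euler("xyz",o["tool_rot"]).as_matrix()
cams={"w3":c,"s3":calibration("side"),"t3":calibration("top")}
a=np.radians(5.8);t=np.radians(35)
n=np.array([-np.sin(t)*np.cos(a),-np.sin(t)*np.sin(a),np.cos(t)]);ly=np.array([-np.sin(a),np.cos(a),0]);lx=np.cross(ly,n)
L=np.array([.5329,-.2958,.089])
print("label corners wrist",proj(c,[L+sx*.024*lx+sy*.037*ly for sx in(1,-1) for sy in(1,-1)]).round(1).tolist())
th=np.linspace(0,2*np.pi,60)
ring=lambda z,r:[p+Rt[:,2]*(.093-z)+r*(np.cos(q)*Rt[:,0]+np.sin(q)*Rt[:,1]) for q in th]
for k,seed,thr in(("s3",(302,330),95),("t3",(498,262),125),("w3",(320,240),170)):
    im=cv2.imread(f"pics/{k}.png");hsv=cv2.cvtColor(im,cv2.COLOR_BGR2GRAY)
    m=(hsv>thr).astype(np.uint8); x,y=seed
    w=np.zeros_like(m);w[max(0,y-55):y+70,x-60:x+60]=1
    nn,lab,st,ce=cv2.connectedComponentsWithStats(m*w,connectivity=4)
    l=lab[y,x]; 
    H=cv2.convexHull(proj(cams[k],ring(0,.03)+ring(.034,.03)).astype(np.float32))
    M=cv2.moments(H);print(k,"seen bbox",st[l],ce[l].round(1)," predicted",cv2.boundingRect(H),M["m10"]/M["m00"],M["m01"]/M["m00"])
    cv2.polylines(im,[np.int32(H)],True,(0,255,0),1)
    q=proj(cams[k],[L+sx*.024*lx+sy*.037*ly for sx,sy in((1,1),(1,-1),(-1,-1),(-1,1))])
    cv2.polylines(im,[np.int32(q)],True,(0,0,255),1)
    cv2.imwrite(f"pics/o_{k}.png",im)
v=np.zeros((600,800,3),np.uint8)
f=lambda k,x,y,w,h,W,H:cv2.resize(cv2.imread(f"pics/o_{k}.png")[y:y+h,x:x+w],(W,H),interpolation=cv2.INTER_CUBIC)
v[:300,:400]=f("s3",270,290,132,99,400,300);v[300:,:400]=f("t3",420,195,132,99,400,300);v[:,400:]=f("w3",220,80,200,300,400,600)
cv2.imwrite("pics/v4.png",v)
E
```

```text
label corners wrist [[344.6, 160.5], [343.1, 239.4], [291.1, 160.6], [292.6, 239.5]]
s3 seen bbox [ 242  275  120  125 8149] [298. 337.]  predicted (277, 313, 53, 53) 303.65464602433997 339.84575032844435
t3 seen bbox [ 438  248   79   79 3400] [471.5 283.6]  predicted (479, 244, 43, 41) 500.2692992506821 264.6756408833246
w3 seen bbox [ 270  196  102   90 4414] [327.4 230.3]  predicted (261, 194, 110, 116) 315.807234509675 253.20794571542964
```

View pics/v4.png

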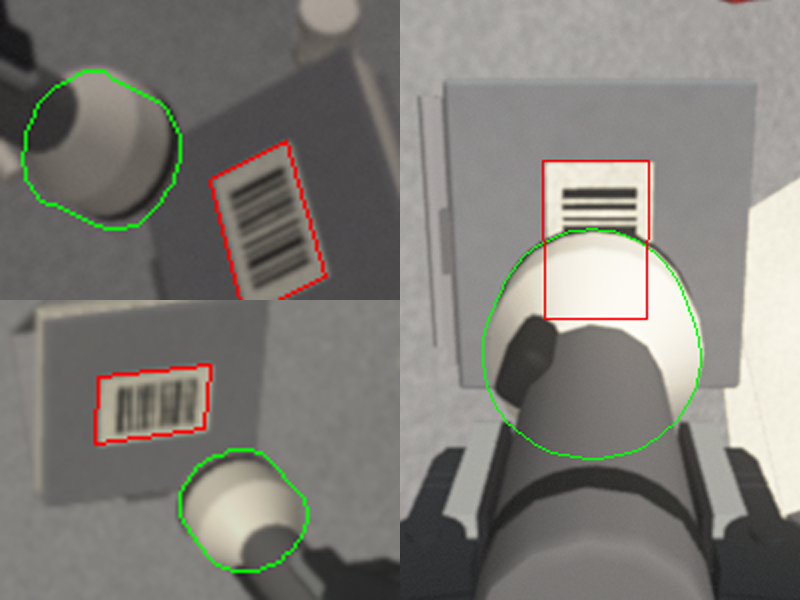

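>>> {"api": "move_arm", "payload": {"jaw": [255, 255, 255, 255, 255, 255, 255, 255], "dp": [[0.002, 0.002, 0.007], [0, 0, 0.007], [0, 0, 0.007], [0, 0, 0.007], [0, 0, 0.007], [0, 0, 0.007], [0, 0, 0.007], [0, 0, 0]], "rotation": [[0, 0, 0], [0, 0, 0], [0, 0, 0], [0, 0, 0], [0, 0, 0], [0, 0, 0], [0, 0, 0], [0, 0, 0]]}}

```text
clock: 11.7
position: [0.435, -0.3041, 0.2309]
tool_rot: [2.531, -0.0, 1.673]
force: [0.1, 0.0, -1.3]
grip_width: 0.0327
```

```bash
python3 - <<'E'
from h import *
a=np.radians(5.8);t=np.radians(35)
n=np.array([-np.sin(t)*np.cos(a),-np.sin(t)*np.sin(a),np.cos(t)]);L=np.array([.5329,-.2958,.089])
o=bot.observe();p=o["position"];z=R.from_euler("xyz",o["tool_rot"]).as_matrix()[:,2];q=p+.093*z
print(p,np.degrees(np.arccos(-z@n)),"dist",(q-L)@n,"hit off mm",(q+z*((L-q)@n)/(z@n)-L)*1e3,o["force"])
# pad position from unobscured pictures
im=cv2.imread("pics/w2.png");import pickle;c=pickle.load(open("w2.pkl","rb"))
s=cv2.imread("pics/s3.png");g=cv2.GaussianBlur(cv2.cvtColor(s,cv2.COLOR_BGR2GRAY),(3,3),0)[210:275,305:390]
m=(g<62).astype(np.uint8);print("side grey range",np.percentile(g,[5,25,50,75]))
th=cv2.threshold(g,0,255,cv2.THRESH_OTSU)[0];m=(g<th).astype(np.uint8)
k=max(cv2.findContours(m,0,2)[0],key=cv2.contourArea);x,y,w,h=cv2.boundingRect(k);print("pad side bbox",x+305,y+210,w,h,th)
t3=cv2.imread("pics/t3.png");g=cv2.GaussianBlur(cv2.cvtColor(t3,cv2.COLOR_BGR2GRAY),(3,3),0)[190:265,280:360]
kk=cv2.HoughCircles(cv2.resize(g,None,fx=4,fy=4),cv2.HOUGH_GRADIENT,1,40,param1=60,param2=15,minRadius=90,maxRadius=130)
u=kk[0][0]/4;print("pad top",u+[280,190,0],onz(calibration("top"),[[u[0]+280,u[1]+190]],.015))
E
```

```text
[ 0.43504682 -0.30414734  0.23086275] 0.06659400718206379 dist 0.07953002287257424 hit off mm [0.54668612 1.84521062 0.51140192] [ 0.09832947  0.03930925 -1.26741658]
side grey range [62. 85. 94. 98.]
pad side bbox 317 237 66 33 77.0Traceback (most recent call last):
  File "<stdin>", line 14, in <module>
TypeError: 'NoneType' object is not subscriptable
```

>>> {"api": "move_arm", "payload": {"jaw": [255, 255, 255, 255, 255, 255, 255, 255, 255, 255], "dp": [[0, 0, 0], [0, 0, 0], [0, 0, 0], [0, 0, 0], [0, 0, 0], [0, 0, 0], [0, 0, 0], [0, 0, 0], [0, 0, 0], [0, 0, 0]], "rotation": [[0, 0, 0], [0, 0, 0], [0, 0, 0], [0, 0, 0], [0, 0, 0], [0, 0, 0], [0, 0, 0], [0, 0, 0], [0, 0, 0], [0, 0, 0]]}}

```text
clock: 12.95
position: [0.4349, -0.3044, 0.2311]
tool_rot: [2.531, -0.0, 1.673]
force: [0.4, -1.4, -0.9]
grip_width: 0.0326
```

>>> {"api": "move_arm", "payload": {"jaw": [255, 255, 255, 255, 255, 255, 255, 255], "dp": [[0, 0, 0], [0, 0, 0], [0, 0, 0], [0, 0, 0], [0, 0, 0], [0, 0, 0], [0, 0, 0], [0, 0, 0]], "rotation": [[0, 0, 0], [0, 0, 0], [0, 0, 0], [0, 0, 0], [0, 0, 0], [0, 0, 0], [0, 0, 0], [0, 0, 0]]}}

```text
clock: 13.95
position: [0.4349, -0.3044, 0.2311]
tool_rot: [2.531, -0.0, 1.673]
force: [0.0, -0.1, -3.1]
grip_width: 0.0328
```

>>> {"api": "move_arm", "payload": {"jaw": [255, 255, 255, 255, 255, 255, 255], "dp": [[0, 0, -0.007], [0, 0, -0.007], [0, 0, -0.007], [0, 0, -0.007], [0, 0, -0.007], [0, 0, -0.007], [-0.002, -0.002, -0.007]], "rotation": [[0, 0, 0], [0, 0, 0], [0, 0, 0], [0, 0, 0], [0, 0, 0], [0, 0, 0], [0, 0, 0]]}}

```text
clock: 14.82
position: [0.4112, -0.3085, 0.2627]
tool_rot: [2.531, 0.0, 1.673]
force: [0.7, -0.8, -0.9]
grip_width: 0.033
```

>>> {"api": "move_arm", "payload": {"jaw": [255, 255, 255, 255, 255, 255, 255, 255], "dp": [[0.0226, 0.013, 0.0055], [0.0226, 0.013, 0.0055], [0.0226, 0.013, 0.0055], [0.0226, 0.013, 0.0055], [0.0226, 0.013, 0.0055], [0.0226, 0.013, 0.0055], [0.0226, 0.013, 0.0055], [0.0226, 0.013, 0.0055]], "rotation": [[0, 0, 0], [0, 0, 0], [0, 0, 0], [0, 0, 0], [0, 0, 0], [0, 0, 0], [0, 0, 0], [0, 0, 0]]}}

```text
clock: 15.82
position: [0.4849, -0.1535, 0.2814]
tool_rot: [2.531, 0.0, 1.674]
force: [0.2, 0.4, -1.3]
grip_width: 0.0326
```

>>> {"api": "move_arm", "payload": {"jaw": [255, 255, 255, 255, 255, 255, 255, 255], "dp": [[0.0226, 0.013, 0.0055], [0.0226, 0.013, 0.0055], [0.0226, 0.013, 0.0055], [0.0226, 0.013, 0.0055], [0.0226, 0.013, 0.0055], [0.0226, 0.013, 0.0055], [0.0226, 0.013, 0.0055], [0.0226, 0.013, 0.0055]], "rotation": [[0, 0, 0], [0, 0, 0], [0, 0, 0], [0, 0, 0], [0, 0, 0], [0, 0, 0], [0, 0, 0], [0, 0, 0]]}}

```text
clock: 16.82
position: [0.5576, -0.0003, 0.3004]
tool_rot: [2.53, -0.001, 1.675]
force: [0.6, 0.0, -2.5]
grip_width: 0.0326
```

>>> {"api": "move_arm", "payload": {"jaw": [255, 255, 255, 255, 255, 255, 255, 255, 255, 255], "dp": [[0, 0, 0], [0, 0, 0], [0, 0, 0], [0, 0, 0], [0, 0, 0], [0, 0, 0], [0, 0, 0], [0, 0, 0], [0.0124, 0.0012, 0], [0, 0, 0]], "rotation": [[0.0243, 0, 0], [0.0243, 0, 0], [0.0243, 0, 0], [0.0243, 0, 0], [0.0243, 0, 0], [0.0243, 0, 0], [0.0243, 0, 0], [0.0243, 0, 0], [0, 0, 0], [0, 0, 0]]}}

```text
clock: 18.08
position: [0.5573, 0.0093, 0.3002]
tool_rot: [3.14, -0.001, 1.675]
force: [-0.6, -1.0, -1.4]
grip_width: 0.0329
```

```bash
python3 - <<'E'
from h import *
o=bot.observe();print(o["clock"],o["position"],o["tool_rot"],o["force"])
c=calibration("wrist");im=grab_frame("wrist");cv2.imwrite("pics/w5.png",im)
# pad far rim: fit pad circle from rim points left/right/far in the dark-grey mask
g=cv2.GaussianBlur(cv2.cvtColor(im,cv2.COLOR_BGR2GRAY),(5,5),0)[90:300,220:420]
k=cv2.HoughCircles(g,cv2.HOUGH_GRADIENT,1,20,param1=80,param2=12,minRadius=48,maxRadius=66)
for q in k[0][:4]: print(q+[220,90,0],onz(c,[[q[0]+220,q[1]+90]],.015))
v=cv2.resize(im[80:330,200:440],None,fx=2,fy=2);cv2.imwrite("pics/v5.png",v)
E
```

```text
18.075 [0.55725439 0.00934134 0.30017381] [ 3.13992361e+00 -6.20587155e-04  1.67533403e+00] [-0.63016652 -0.96471619 -1.37996253]
[317.5        186.5         55.20000076] [[0.55842291 0.01289167 0.015     ]]
[317.5        243.5         51.29999924] [[ 0.56534824 -0.05264517  0.015     ]]
[316.5        267.5         63.20000076] [[ 0.56728538 -0.08213624  0.015     ]]
```

View pics/v5.png

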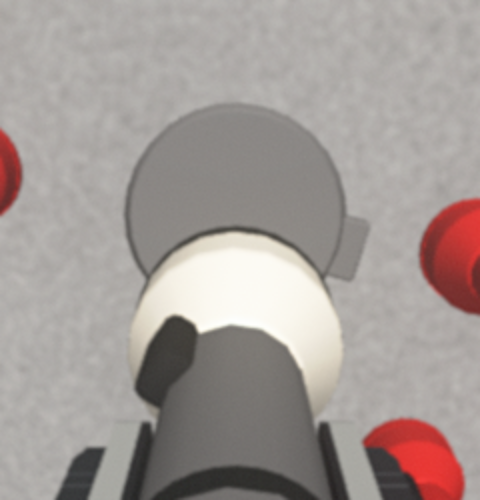

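>>> {"api": "move_arm", "payload": {"jaw": [255, 255, 255, 255, 255, 255, 255, 255, 255, 255], "dp": [[0, 0, 0.025], [0, 0, 0.025], [0, 0, 0.025], [0, 0, 0.025], [0, 0, 0.025], [0, 0, 0.025], [0, 0, 0.025], [0, 0, 0.025], [0, 0, 0.02], [0, 0, 0.01]], "rotation": [[0, 0, 0], [0, 0, 0], [0, 0, 0], [0, 0, 0], [0, 0, 0], [0, 0, 0], [0, 0, 0], [0, 0, 0], [0, 0, 0], [0, 0, 0]]}}

```text
clock: 19.38
position: [0.5574, 0.0073, 0.1156]
tool_rot: [-3.142, -0.0, 1.673]
force: [0.1, -0.0, -1.8]
grip_width: 0.0327
```

>>> {"api": "move_arm", "payload": {"jaw": [255, 255, 255, 255, 255, 255], "dp": [[0, 0, 0.002], [0, 0, 0.002], [0, 0, 0.002], [0, 0, 0.0015], [0, 0, 0], [0, 0, 0]], "rotation": [[0, 0, 0], [0, 0, 0], [0, 0, 0], [0, 0, 0], [0, 0, 0], [0, 0, 0]]}}

```text
clock: 20.12
position: [0.5577, 0.0073, 0.1102]
tool_rot: [3.141, 0.0, 1.673]
force: [-0.5, -0.0, -1.8]
grip_width: 0.0329
```

>>> {"api": "move_arm", "payload": {"jaw": [255, 255, 255, 255], "dp": [[0, 0, 0.0008], [0, 0, 0.0008], [0, 0, 0], [0, 0, 0]], "rotation": [[0, 0, 0], [0, 0, 0], [0, 0, 0], [0, 0, 0]]}}

```text
clock: 20.62
position: [0.5576, 0.0073, 0.1088]
tool_rot: [-3.142, -0.0, 1.673]
force: [-0.0, 0.3, -2.3]
grip_width: 0.0327
```

>>> {"api": "move_arm", "payload": {"jaw": [255, 255, 255, 255], "dp": [[0, 0, 0.0008], [0, 0, 0], [0, 0, 0], [0, 0, 0]], "rotation": [[0, 0, 0], [0, 0, 0], [0, 0, 0], [0, 0, 0]]}}

```text
clock: 21.12
position: [0.5578, 0.0074, 0.1087]
tool_rot: [3.141, 0.0, 1.673]
force: [-1.5, 0.6, 8.7]
grip_width: 0.0326
```

>>> {"api": "move_arm", "payload": {"jaw": [170, 160, 150, 140, 130, 110, 80, 40, 0, 0], "dp": [[0, 0, 0], [0, 0, 0], [0, 0, 0], [0, 0, 0], [0, 0, 0], [0, 0, 0], [0, 0, 0], [0, 0, 0], [0, 0, 0], [0, 0, 0]], "rotation": [[0, 0, 0], [0, 0, 0], [0, 0, 0], [0, 0, 0], [0, 0, 0], [0, 0, 0], [0, 0, 0], [0, 0, 0], [0, 0, 0], [0, 0, 0]], "squeeze": 20}}

```text
clock: 22.38
position: [0.5576, 0.0073, 0.1082]
tool_rot: [-3.142, -0.0, 1.673]
force: [-0.4, 0.1, 0.5]
grip_width: 0.085
```

>>> {"api": "move_arm", "payload": {"jaw": [0, 0, 0, 0, 0, 0, 0, 0, 0, 0], "dp": [[0, 0, 0], [0, 0, 0], [0, 0, -0.01], [0, 0, -0.02], [0, 0, -0.03], [0, 0, -0.03], [0, 0, -0.03], [0, 0, -0.03], [0, 0, -0.03], [0, 0, 0]], "rotation": [[0, 0, 0], [0, 0, 0], [0, 0, 0], [0, 0, 0], [0, 0, 0], [0, 0, 0], [0, 0, 0], [0, 0, 0], [0, 0, 0], [0, 0, 0]]}}

```text
clock: 23.62
position: [0.5584, 0.0075, 0.2548]
tool_rot: [3.138, 0.0, 1.673]
force: [-0.9, 0.8, 0.0]
grip_width: 0.0852
```

```bash
python3 - <<'E'
from h import *
o=bot.observe();print(o["clock"],o["position"],o["force"],o["grip_width"])
c=calibration("wrist");im=grab_frame("wrist");s=grab_frame("side");t=grab_frame("top")
g=cv2.GaussianBlur(cv2.cvtColor(im,cv2.COLOR_BGR2GRAY),(5,5),0)[80:300,220:420]
k=cv2.HoughCircles(g,cv2.HOUGH_GRADIENT,1,15,param1=80,param2=13,minRadius=18,maxRadius=66)
print(k[0][:6]+[220,80,0])
v=np.hstack([cv2.resize(im,(400,300)),cv2.resize(s,(400,300))]);cv2.imwrite("pics/v6.png",np.vstack([v,np.hstack([cv2.resize(im[90:330,180:500],(400,300)),cv2.resize(s[160:310,250:450],(400,300))])]))
print(proj(c,[[.558,.0075,.165],[.558,.0075,.049],[.5585,.013,.015]]))
E
```

```text
23.625 [0.55837733 0.00749872 0.2548299 ] [-0.92257169  0.79179659  0.0044172 ] 0.0851836704027387
[[316.5        191.5         61.79999924]
 [315.5        236.5         28.10000038]
 [327.5        205.5         44.09999847]
 [304.5        205.5         44.        ]
 [301.5        185.5         46.29999924]
 [331.5        180.5         43.29999924]]
[[315.44439545 242.86924982]
 [315.31863608 204.24515704]
 [316.35973593 191.69805863]]
```

View pics/v6.png

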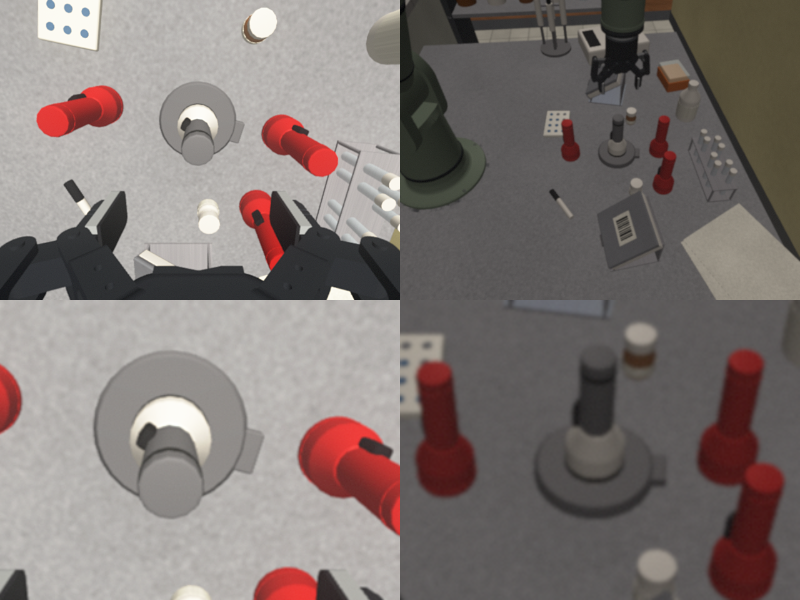

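The scanner stands upright, well inside the pad, and the gripper is clear of it. The jars, plate, pen and red scanners are where they were, so I'll hand the job in.

```bash
python3 -c "
from h import *
print(workorder.job_done())"
```

```text
the job is handed in; nothing more can be done
None
```

The scanner was picked up, held on the barcode label and set back upright on its pad, and the job was handed in at about 24 s of the 58 s allowed.

- **Grasp:** I took the grey and white scanner by its handle. The three red ones were left alone.
- **Scan:** It was held still for over 2 s. The nose was about 79.5 mm from the label, its axis was within about 0.1° of my estimated label normal, and its aim was about 2 mm off the label centre. These figures come from the arm's readings and my label estimate. An image overlay taken 12 cm from the label agreed to about 1 px in the wrist view.
- **Setting down:** Contact was about 9 N. The scanner's centre is about 6 mm from the pad centre, where up to 28 mm would still keep the whole nose on the flat top.
- **Last checks:** The final pictures show the scanner upright and the gripper open and clear. The jars, spot plate, pen and barcode box look unmoved by eye; I did not measure them. The plain box was mostly hidden in those pictures, but the arm never worked near it.
- **Disagreements:** My estimates of the pad centre's y position differed, from about 2 to 15 mm, and I went by the close wrist view (13 mm). The label's tilt measured 36.6° and I used the stated 35°. One automatic measurement of the pad, from the top picture, found nothing.

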